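# Draw the inside bolt of a roller guard with a pull hook

### The job

Take the orange pull hook from its cradle, reach through the slot of the roller guard and draw the inside bolt with it: lift the red-knobbed lever out of its notch, pull it towards the front until it meets its stop and let it down into the park notch, so that the bolt stays drawn and the sprung lid comes up. Work gently, touch the guard with the hook only and never force the lever, and disturb nothing else. Then lay the hook back in its cradle as you found it.

Things in the scene. Friction and masses are not known exactly. Their poses are not given: they have to be found in the camera images.
- hook: orange pull hook, about 0.16 kg. Origin: handle's centre; handle 110 long (x) x 22 wide (y) x 24 high (z), to be gripped across its 22 mm at mid-length. A steel rod 6 in diameter runs on the handle's axis from its +x end to x = 185 and there bends straight up (+z) to 23 above the rod's axis
- hook_tip (a point): top of the hook's upturned end, at x = 185, z = 23 mm from the handle's centre
- cradle: fixed cradle for the hook on the table. Origin: middle of its underside; x along the handle, towards the rod. Two black saddles 12 thick at x = -42 and +42, flared Us 28 wide, carry the handle's underside 30 above the table; their walls reach 53 above it; 72 are free between them for fingers
- cradle_seat (a point): where the centre of the handle lies when the hook rests in the cradle, 42 mm above the table; handle's x along the cradle's x
- guard: fixed clear guard box over tape rollers, 156 deep (x), 196 wide (y), 160 high with its yellow wire lid. Origin: middle of its underside; +x points into it from its front, +y to the left seen from there. Inside at the right, under the bolt, is a shelf, top at z 74, reaching out to y -38; a rod between y -34 and -14 meets nothing but the lever on its way in
- slot_mid (a point): middle of the upright, black-edged slot in the guard's front sheet: 44 wide, 96 high (guard frame: x -70, y -46 to -2, z 40 to 136)
- lever_grip (a point): middle of the part of the lever free for the hook, 36 mm out from the bolt's axis, on the lever's own axis; moves with it. Closed: guard x 25, y -24, z 95. The lever is a level round bar, 8 in diameter, standing out to guard +y from the bolt, with a red ball 15 in diameter at y -4 as its end
- bolt (a joint): travel of the bolt in m: 0 closed, grows as it is drawn to the front (guard -x). A spring pulls it back, 3 N closed, 7 N drawn: it runs back unless the lever has dropped into the park notch. The lever meets the stop, a rubber-faced wall, after 33 to 53 mm; where is not measured and must be felt. The park notch, 11 wide, lies right against the stop
- lever (a joint): angle of the lever in rad: 0 level, down in a notch; grows as it is lifted about the bolt's axis (along guard x at y -60, z 95), up to 0.75. Between closed and park notch is an upright lip: the lever clears it above 0.40 rad, rests on its top at 0.35 to 0.40, and cannot be drawn below that. A light spring turns it down, 1.5 to 2.5 N at lever_grip
- lid (a joint): angle of the wire lid in rad: 0 shut, 0.2 up. It is hinged on the left; a spring lifts it by itself as soon as the bolt is drawn by 20 mm
- oil_bottle: cream oil bottle with red spout, 43 wide, 128 high, standing; origin at the middle of its underside
- gauge_block: steel setting block 22 x 45 x 25; origin at the middle of its underside
- tape_blue_spare: pale blue roll of tape lying flat, 88 across, 20 high; origin at the middle of its underside
Not all that is in view belongs to the job. There is more than one size of the hook; the job needs the larger.

How it is judged:
By the outcome, as a careful person would: the job done as asked, in the order asked, and still so for the second after the job is handed in, with the robot touching nothing.
It also fails if it takes over 72 s, if anything falls off the work surface, if the arm or the gripper's body presses on something with over 40 N, if the wrist force passes 120 N, or if a joint passes its speed limit or range.

### The arm

A 6-joint arm with a two-finger parallel gripper is mounted at the origin on a cart in front of the work surface, level with it; the furniture and walls round the work are solid. World frame = base frame: x ahead of the robot, y to its left, z up, the work surface at z = 0. Lengths are in m, angles in rad, forces in N, time in s.
With the tool pointing down it reaches from about 0.375 to 0.9 m from the base axis. Payload 3.1 kg.
Tool frame: the origin (TCP) lies between the finger pads; the fingertips stand 22 mm ahead of it and the grasp point (between the pads) lies 3 mm ahead of it; z points along the fingers, y is the line along which they close (so a half turn about z gives the same grasp; the last joint's range is limited). The gripper opens to 87 mm and grips with 3 to 60 N. Pads are 19 mm wide; open, the fingers measure 117 mm over their backs; the gripper's body (75 mm by 190 mm) begins 51 mm behind the grasp point.
Start: joints at [-1.415, 0.527, 1.433, -0, 1.181, -0.178], TCP at [0.205, -0.59, 0.245] pointing down, gripper open.
Joint ranges: [-3.08, 3.08], [-0.75, 2.2], [0.22, 2.44], [-1.43, 4.57], [0, 2.65], [-2.85, 2.85]. Speed limits (rad/s): [2.79, 2.79, 3.14, 3.14, 3.14, 3.14].

### API

Orientations are given as a unit quaternion [x, y, z, w].
In Python, from rig import robot gives the robot as it stands.
- The arm moves only by the tool move_arm, never from a script. Its argument "series" is text: rows parted by semicolons, each of 6 numbers parted by spaces: the shift along the tool's x, y, z in mm, then the turn, a rotation vector about the tool's x, y, z in degrees. In form: dx dy dz ax ay az; .... A call has 1 to 8 rows; each row is the pose to reach, as a shift and turn from the pose commanded when the call began, along the tool's axes at that moment; what a row does not reach only later rows make up. A row lasts 1/12 s, in which the tool goes at most 41.7 mm and 7.16 degrees, less where a joint would pass 70% of its speed; a pose out of reach is approached as far as the arm can. A call with a gripper value outside its range is refused whole. "jaw" is the opening, from 0 (shut) to 1 (fully open), set as the call begins (left out, the last holds). The fingers move at their own pace and stop on an object; "newtons" is the grip in N (left out, the last holds). Time passes only in rows, so rows that repeat a pose let the fingers close. It gives the time, the measured TCP pose, the force, the opening and the grip force at its end, in the units of the state.
- robot.get_obs(): the state, without advancing time (a new reading comes with each control period).
- robot.camera(name): name is "side" or "top"; returns a dict with "img" (480x640x3 uint8, red, green, blue), "mtx" (3x3 intrinsics, pixels), "distortion" ([k1, k2, p1, p2, k3] as OpenCV has them; the pictures are not rectified), "world_to_cam" (4x4, takes a point from world to camera coordinates). Camera axes: x right, y down, z forward; pixel columns grow to the right and rows downward; lengths in m; the calibration is good to about 2 mm. A picture is of the moment at which its call begins. There is no depth.
- robot.hand_in(): hands the job in; it is judged then, once.
Trained networks look in a picture, given as the dict that the camera call returned (one of the last four; its "shot" number tells which), for a name from the list of things; names that differ only in an ending like _2 or _b are one class to them, and where a whole thing is asked for, a point or a joint stands for the part that bears it (a point fixed in the world has none). Each returns a list of dicts, best first, with "p" (0 to 1); they miss things now and then, are a little off and sometimes report something else, mostly with a low value. They report only what shows in the picture. A call takes as long as a camera call. They do not tell look-alikes from the thing itself.
- robot.search_frame(picture, thing): "xyz" ([x, y, z] in m, in world coordinates, good to about 4 mm: the middle of the surface that is visible of it).
- robot.tip_of(picture, thing): "xyz" ([x, y, z] in m, in world coordinates, good to about 4 mm: a listed point, or the origin of a listed thing).
The state is a dict: "time": time; "q": joint angles; "joint_velocities": joint speeds; "joint_torque": joint torques, N m; "position": TCP position; "tool_rot": TCP orientation; "ft_force": force on the tool from outside, world axes, zero at the start; "moment": the same for the moment, N m; "grip_width": finger opening in m; "grip_force": force on a finger pad.
Only numpy, scipy, OpenCV 4.12 (cv2) and the standard library are available. Lean on these libraries where they do the work, as an engineer would, in place of code of your own. Each camera call takes 0.05 s, during which the arm holds its last target. There are 200 camera calls.

## Working session

There is one attempt and no reset: what is moved stays moved. The work goes in short steps, Python scripts to look and compute and a tool call to move; the robot and the scene stay as the last step left them, time stands still between calls to the robot, and variables do not carry over. Pictures are saved under pics/ and viewed, at most 10 in all, crops included, and the job is handed in when it is done.

Besides the shell and the picture viewer there is one more tool, called after ">>>" by a JSON object that holds its "name" and its "arguments". move_arm: Moves the arm, as the interface text tells. Its arguments: {"type":"object","properties":{"series":{"type":"string"},"jaw":{"type":"number"},"newtons":{"type":"number"}},"required":["series"]}

```bash
ls; mkdir -p pics
python3 - <<'E'
from rig import robot
import cv2,numpy as np
for n in ("side","top"):
    c=robot.camera(n); cv2.imwrite(f"pics/{n}0.png",c["img"][:,:,::-1])
    print(n,np.round(c["mtx"],1).tolist(),c["distortion"],np.round(c["world_to_cam"],3).tolist())
    for t in ("hook","hook_tip","cradle","cradle_seat","guard","slot_mid","lever_grip","oil_bottle","gauge_block","tape_blue_spare"):
        print(t,[(np.round(d["xyz"],3).tolist(),round(d["p"],2)) for d in robot.tip_of(c,t)[:3]])
print(robot.get_obs())
E
```

```text
pics
side [[565.5, 0.0, 315.3], [0.0, 565.5, 242.4], [0.0, 0.0, 1.0]] [0.05813157 0.         0.         0.         0.        ] [[-0.943, -0.332, -0.015, 0.577], [-0.204, 0.613, -0.763, 0.119], [0.262, -0.717, -0.646, 1.12], [0.0, 0.0, 0.0, 1.0]]
hook [([0.451, 0.248, 0.006], 0.87), ([0.44, 0.37, 0.04], 0.86)]
hook_tip [([0.503, 0.132, 0.024], 0.74), ([0.626, 0.355, 0.063], 0.59)]
cradle [([0.448, 0.368, 0.001], 0.94)]
cradle_seat [([0.445, 0.367, 0.038], 0.71), ([0.45, 0.369, 0.042], 0.55)]
guard [([0.685, 0.03, -0.002], 0.63)]
slot_mid [([0.623, -0.007, 0.089], 0.8)]
lever_grip [([0.444, 0.366, 0.036], 0.56), ([0.716, 0.009, 0.095], 0.37)]
oil_bottle [([0.561, -0.159, 0.004], 0.67), ([0.41, -0.146, 0.003], 0.55)]
gauge_block [([0.62, 0.296, 0.001], 0.7)]
tape_blue_spare [([0.411, -0.146, 0.003], 0.69)]
top [[564.4, 0.0, 321.5], [0.0, 564.4, 248.5], [0.0, 0.0, 1.0]] [-0.02042028  0.          0.          0.          0.        ] [[-0.025, -1.0, -0.006, 0.122], [-0.998, 0.026, -0.059, 0.556], [0.059, 0.004, -0.998, 1.399], [0.0, 0.0, 0.0, 1.0]]
hook [([0.439, 0.366, 0.043], 0.76), ([0.4
[... 555 characters left out ...]
96)]
{'time': 1.1, 'q': array([-1.41547606e+00,  5.27504162e-01,  1.43266266e+00,  1.65278154e-05,
        1.18139159e+00, -1.78521487e-01]), 'joint_velocities': array([0.00137804, 0.00117724, 0.00075584, 0.00053622, 0.00211946,
       0.00216603]), 'joint_torque': array([-7.26960593e-06, -4.40026402e+01, -1.76986670e+01,  6.34191837e-02,
        5.04515553e-02, -2.43889133e-05]), 'position': array([ 0.20481628, -0.59048757,  0.24455775]), 'tool_rot': array([9.86101548e-01, 1.66143723e-01, 7.44614997e-06, 1.72095453e-05]), 'ft_force': array([-0.25763924,  0.71645378,  0.19786326]), 'moment': array([ 0.00337189, -0.00597907, -0.00023413]), 'grip_force': 0.0, 'grip_width': 0.08704238088988936}
```

View pics/side0.png

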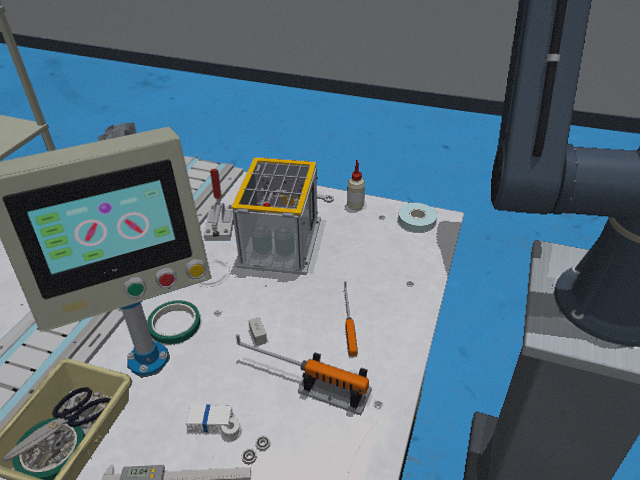

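View pics/top0.png

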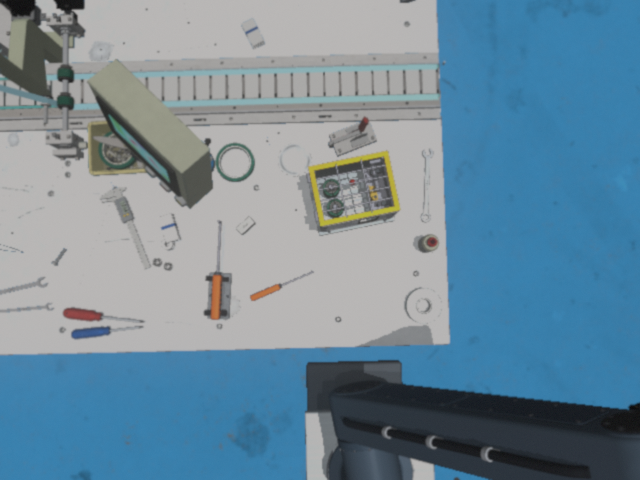

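The side picture shows the large hook in its cradle (handle about px 337,375, tip about 238,340). The small loose hook is at 350,335, the guard at 275,215 and the bottle at 356,190. The monitor hangs near the hook's tip. In the top picture the hook handle is at (217,297), its tip at (220,222), and the guard's front edge runs from (320,224) to (398,212), a yaw of about 9°.

```bash
cat > h.py <<'E'
from rig import robot
import numpy as np
from scipy.spatial.transform import Rotation as R
def to(x,y,z,yaw):
    """row (mm, deg) in tool axes from the present pose to TCP x,y,z (m), pointing down, tool x at yaw deg"""
    o=robot.get_obs(); A=R.from_quat(o["tool_rot"])
    B=R.from_euler("z",yaw,degrees=True)*R.from_euler("x",180,degrees=True)
    d=A.inv().apply(np.array([x,y,z])-o["position"])*1000
    return np.round(np.r_[d,(A.inv()*B).as_rotvec(degrees=True)],1).tolist()
G=np.array([0.685,0.028]); GY=9.0
def g2w(gx,gy):
    return G+R.from_euler("z",GY,degrees=True).as_matrix()[:2,:2]@np.array([gx,gy])/1000
def w2g(p):
    return (R.from_euler("z",GY,degrees=True).as_matrix()[:2,:2].T@(np.array(p[:2])-G))*1000
E
python3 - <<'E'
from h import *
print(to(0.42,-0.1,0.25,0)); print(to(0.445,0.367,0.2,-3.3))
acc={}
for k in range(3):
  for n in ("side","top"):
    c=robot.camera(n)
    for t,ref in (("hook",(.44,.368)),("hook_tip",(.63,.356)),("cradle",(.447,.37)),("cradle_seat",(.446,.367)),("guard",(.685,.03)),("slot_mid",(.62,-.008)),("lever_grip",(.715,.007))):
        for d in robot.tip_of(c,t):
            if np.hypot(*(np.array(d["xyz"])[:2]-ref))<.025: acc.setdefault(t,[]).append(d["xyz"]);break
for t,v in acc.items(): print(t,len(v),np.round(np.mean(v,0),4),np.round(np.std(v,0),4))
E
```

```text
[364.0, -392.9, -5.5, 0.0, -0.0, 19.1]
[540.7, -825.9, 44.5, 0.0, -0.0, 22.4]
hook 6 [0.4418 0.3684 0.041 ] [0.0011 0.0012 0.002 ]
hook_tip 6 [0.6279 0.3551 0.0637] [0.0019 0.0017 0.0013]
cradle 6 [ 0.4479  0.37   -0.0016] [0.0015 0.0022 0.0036]
cradle_seat 6 [0.4445 0.3677 0.0412] [0.0019 0.0011 0.0012]
guard 6 [0.6841 0.0289 0.0012] [0.0016 0.0014 0.0032]
slot_mid 6 [ 0.6216 -0.0081  0.0885] [0.0017 0.002  0.001 ]
lever_grip 6 [0.7153 0.0094 0.0938] [0.0018 0.0012 0.0016]
```

>>> {"name": "move_arm", "arguments": {"series": "360 -390 0 0 0 20;360 -390 0 0 0 20;360 -390 0 0 0 20;360 -390 0 0 0 20;360 -390 0 0 0 20;360 -390 0 0 0 20;360 -390 0 0 0 20;360 -390 0 0 0 20", "jaw": 0.6}}

```text
time: 4.17
position: [0.3386, -0.2833, 0.2448]
tool_rot: [1.0, -0.008, 0.0, 0.0]
ft_force: [1.2, 0.0, 0.1]
grip_width: 0.053
grip_force: 0.0
```

Run:
```python
from h import *
import cv2
print(to(0.4425,0.3682,0.2,-4),to(0.4425,0.3682,0.045,-4))
c=robot.camera("top"); im=c["img"].astype(int)
m=((im[...,0]>170)&(im[...,1]>140)&(im[...,2]<90)).astype(np.uint8); m[:,:295]=0;m[:,415:]=0
p=np.argwhere(m)[:,::-1].astype(np.float32)
u=cv2.undistortPoints(p.reshape(-1,1,2),c["mtx"],np.array(c["distortion"]))[:,0]
T=c["world_to_cam"];Rm=T[:3,:3];C=-Rm.T@T[:3,3]
d=np.c_[u,np.ones(len(u))]@Rm; w=C+d*((0.158-C[2])/d[:,2])[:,None]
r=cv2.minAreaRect(w[:,:2].astype(np.float32)); print(len(p),r)
```

```text
[93.4, -653.1, 44.5, 0.0, -0.0, 3.1] [93.3, -653.2, 199.5, 0.0, -0.0, 3.1]
1071 ((0.6864159107208252, 0.030933670699596405), (0.1372969150543213, 0.1831611543893814), 9.96402645111084)
```

>>> {"name": "move_arm", "arguments": {"series": "110 -660 0 0 0 0;110 -660 0 0 0 0;110 -660 0 0 0 0;110 -660 0 0 0 0;110 -660 0 0 0 0;110 -660 0 0 0 0;110 -660 0 0 0 0;110 -660 0 0 0 0"}}

```text
time: 4.88
position: [0.3982, 0.0447, 0.245]
tool_rot: [1.0, -0.008, 0.001, 0.0]
ft_force: [1.4, -0.2, 0.0]
grip_width: 0.0522
grip_force: 0.0
```

```bash
sed -i 's/^G=.*/G=np.array([0.686,0.029]); GY=10.0/' h.py; python3 -c "
from h import *
print(to(0.4425,0.3682,0.2,-4),to(0.4425,0.3682,0.045,-4),robot.get_obs()['q'])"
```

```text
[39.2, -324.2, 44.9, 0.0, -0.1, 3.1] [39.0, -324.2, 199.9, 0.0, -0.1, 3.1] [-1.68790678e-01  2.23813230e-01  1.96170128e+00 -1.38780706e-04
  9.54841973e-01  1.41757123e+00]
```

>>> {"name": "move_arm", "arguments": {"series": "39 -324 45 0 0 3;39 -324 45 0 0 3;39 -324 45 0 0 3;39 -324 45 0 0 3;39 -324 45 0 0 3;39 -324 45 0 0 3;39 -324 45 0 0 3;39 -324 45 0 0 3"}}

```text
time: 5.55
position: [0.4421, 0.3689, 0.1993]
tool_rot: [0.999, -0.033, 0.0, -0.0]
ft_force: [0.6, 0.7, -0.3]
grip_width: 0.0518
grip_force: 0.0
```

>>> {"name": "move_arm", "arguments": {"series": "0 0 0 0 0 0;0 0 0 0 0 0;0 0 0 0 0 0"}}

```text
time: 5.8
position: [0.4415, 0.3658, 0.1992]
tool_rot: [0.999, -0.033, -0.001, 0.001]
ft_force: [0.2, -0.1, -0.3]
grip_width: 0.0525
grip_force: 0.0
```

```bash
python3 -c "
from h import *
import cv2
print(to(0.4425,0.3682,0.045,-4),robot.get_obs()['q'])
c=robot.camera('side'); cv2.imwrite('pics/s1.png',c['img'][:,:,::-1])"
```

```text
[1.0, -2.6, 154.2, 0.1, 0.1, 0.2] [ 4.97328178e-01  5.15504388e-01  1.60932461e+00 -5.09020558e-04
  1.01824637e+00  2.13534899e+00]
```

View pics/s1.png

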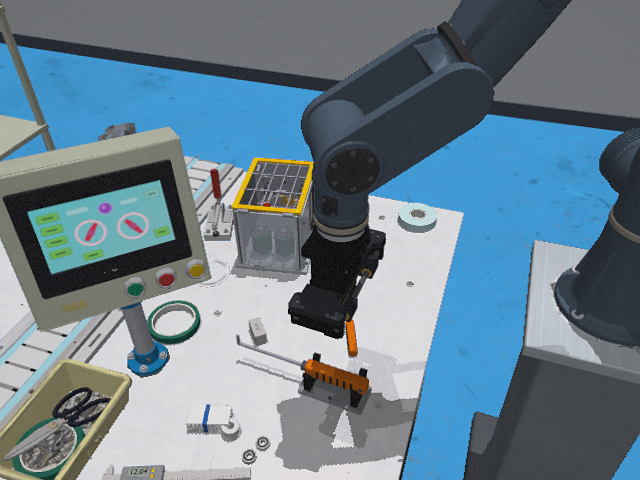

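The fingers stand over the cradle (gripper about px 330,300, handle about 337,375) and nothing is in the way. Going down.

>>> {"name": "move_arm", "arguments": {"series": "1 -2 40 0 0 0;1 -2 75 0 0 0;1 -2 105 0 0 0;1 -2 125 0 0 0;1 -2 140 0 0 0;1 -2 150 0 0 0;1 -2 154 0 0 0;1 -2 154 0 0 0"}}

```text
time: 6.52
position: [0.4431, 0.3672, 0.0453]
tool_rot: [0.999, -0.035, -0.0, 0.0]
ft_force: [-0.2, 0.2, 0.9]
grip_width: 0.0522
grip_force: 0.0
```

>>> {"name": "move_arm", "arguments": {"series": "0 0 0 0 0 0;0 0 0 0 0 0"}}

```text
time: 6.68
position: [0.4439, 0.3684, 0.0468]
tool_rot: [0.999, -0.034, 0.001, -0.001]
ft_force: [0.1, 0.9, 0.6]
grip_width: 0.0522
grip_force: 0.0
```

```bash
python3 -c "
from h import *
import cv2
o=robot.get_obs();print(o['position'],o['ft_force'],to(0.4425,0.3682,0.045,-4))
c=robot.camera('side'); cv2.imwrite('pics/s2.png',cv2.resize(c['img'][250:430,200:440,::-1],None,fx=3,fy=3))"
```

```text
[0.44393155 0.36843384 0.04684321] [0.06304363 0.89112995 0.63257609] [-1.4, 0.3, 1.8, -0.1, -0.1, 0.1]
```

View pics/s2.png

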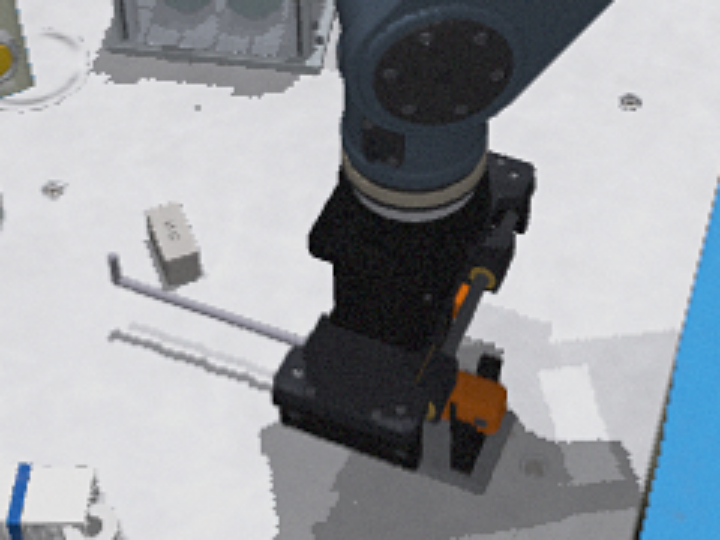

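The fingers straddle the handle between the saddles (crop px 400,400). Closing now.

>>> {"name": "move_arm", "arguments": {"series": "0 0 1 0 0 0;0 0 1 0 0 0;0 0 1 0 0 0;0 0 1 0 0 0;0 0 1 0 0 0;0 0 1 0 0 0", "jaw": 0, "newtons": 10}}

```text
time: 7.23
position: [0.443, 0.3683, 0.0446]
tool_rot: [0.999, -0.034, 0.0, -0.0]
ft_force: [-0.3, 0.3, 0.4]
grip_width: 0.0221
grip_force: 10.0
```

>>> {"name": "move_arm", "arguments": {"series": "0 0 0 0 0 0;0 0 0 0 0 0;0 0 0 0 0 0", "jaw": 0, "newtons": 55}}

```text
time: 7.48
position: [0.443, 0.3683, 0.0446]
tool_rot: [0.999, -0.034, 0.0, -0.0]
ft_force: [-0.0, -0.6, 0.7]
grip_width: 0.0216
grip_force: 55.0
```

>>> {"name": "move_arm", "arguments": {"series": "0 0 -6 0 0 0;0 0 -15 0 0 0;0 0 -26 0 0 0;0 0 -36 0 0 0;-20 0 -40 0 0 0;-50 0 -42 0 0 0;-85 0 -45 0 0 0;-115 0 -50 0 0 0"}}

```text
time: 8.15
position: [0.3267, 0.3757, 0.0956]
tool_rot: [0.999, -0.034, -0.0, -0.0]
ft_force: [-0.9, -0.4, -1.4]
grip_width: 0.0216
grip_force: 55.0
```

Run:
```python
from h import *
import cv2
o=robot.get_obs();print(o['position'],o['ft_force'],o['moment'],o['q'])
for gx,z in((-300,.2),(-280,.063)): print(g2w(gx,-24),to(*g2w(gx,-24),z,10))
A=R.from_quat(o['tool_rot'])
for n in('side','top'):
    c=robot.camera(n)
    for t in ('hook_tip','hook'):
        print(n,t,[(np.round(A.inv().apply(np.array(d['xyz'])-o['position'])*1000).tolist(),round(d['p'],2)) for d in robot.tip_of(c,t)[:2]])
```

```text
[0.32673515 0.37568118 0.09558484] [-0.86039318 -0.40874043 -1.44835745] [ 0.02010997  0.0810247  -0.04941071] [6.29998507e-01 6.04528570e-01 1.87404549e+00 3.84818266e-04
 6.63113748e-01 2.26912636e+00]
[ 0.39472523 -0.04672984] [96.8, 416.7, -104.5, -0.0, 0.0, -13.9]
[ 0.41442139 -0.04325688] [116.2, 411.9, 32.5, -0.0, 0.0, -13.9]
side hook_tip [([192.0, 233.0, 71.0], 0.86), ([185.0, 0.0, -23.0], 0.85)]
side hook [([130.0, 117.0, 90.0], 0.82)]
top hook_tip [([188.0, 1.0, -17.0], 0.82), ([190.0, 233.0, 69.0], 0.65)]
top hook [([128.0, 117.0, 84.0], 0.79), ([-3.0, 2.0, 6.0], 0.74)]
```

>>> {"name": "move_arm", "arguments": {"series": "10 15 -30 0 0 0;20 50 -60 0 0 -2;35 90 -90 0 0 -5;45 130 -105 0 0 -8;55 170 -105 0 0 -11;65 210 -105 0 0 -14;75 250 -105 0 0 -14;85 290 -105 0 0 -14"}}

```text
time: 9.12
position: [0.3927, 0.0928, 0.2004]
tool_rot: [0.996, 0.088, 0.002, 0.0]
ft_force: [0.9, -0.9, -1.7]
grip_width: 0.0213
grip_force: 55.0
```

Run:
```python
from h import *
for gx,z in((-290,.2),(-280,.063)): print(to(*g2w(gx,-24),z,10))
```

```text
[-12.4, 137.8, 0.4, 0.0, -0.2, 0.1]
[-2.8, 137.7, 137.5, 0.0, -0.2, 0.1]
```

>>> {"name": "move_arm", "arguments": {"series": "-4 40 0 0 0 0;-8 78 0 0 0 0;-12 110 0 0 0 0;-12 130 10 0 0 0;-12 138 40 0 0 0;-12 138 75 0 0 0;-12 138 105 0 0 0;-12 138 125 0 0 0"}}

```text
time: 9.78
position: [0.4042, -0.0442, 0.0725]
tool_rot: [0.996, 0.087, -0.0, 0.0]
ft_force: [0.2, -0.9, -1.2]
grip_width: 0.0217
grip_force: 55.0
```

>>> {"name": "move_arm", "arguments": {"series": "0 0 9 0 0 0;0 0 12 0 0 0;0 0 12 0 0 0;0 0 12 0 0 0"}}

```text
time: 10.12
position: [0.4044, -0.0433, 0.0628]
tool_rot: [0.996, 0.088, 0.001, 0.0]
ft_force: [-0.3, -0.2, -1.3]
grip_width: 0.0213
grip_force: 55.0
```

```bash
cat > chk.py <<'E'
from h import *
import cv2,sys
o=robot.get_obs(); A=R.from_quat(o['tool_rot'])
print('pos',np.round(o['position'],4),'g',np.round(w2g(o['position']),1),'f',np.round(o['ft_force'],1),'m',np.round(o['moment'],2),'yaw',round(A.as_matrix()[1,0]*57.3,2))
for n in('side','top'):
    c=robot.camera(n)
    if len(sys.argv)>1: cv2.imwrite(f'pics/{sys.argv[1]}_{n}.png',cv2.resize(c['img'][120:320,200:440,::-1] if n=='side' else c['img'][120:320,280:460,::-1],None,fx=3,fy=3))
    for t in ('hook_tip','slot_mid','lever_grip'):
        for d in robot.tip_of(c,t)[:3]:
            p=np.array(d['xyz']); print(n,t,'guard',np.round(w2g(p)),round(p[2]*1000),'tool',np.round(A.inv().apply(p-o['position'])*1000).tolist(),round(d['p'],2))
E
python3 chk.py a
```

```text
pos [ 0.4044 -0.0433  0.0628] g [-289.9  -22.3] f [-0.3 -0.2 -1.3] m [-0.03  0.01  0.02] yaw 10.03
side hook_tip guard [-107.  -19.] 83 tool [183.0, -3.0, -20.0] 0.81
side hook_tip guard [-163.  133.] 24 tool [128.0, -155.0, 39.0] 0.74
side slot_mid guard [-67. -27.] 92 tool [223.0, 5.0, -28.0] 0.57
side lever_grip guard [ 25. -26.] 90 tool [315.0, 4.0, -27.0] 0.41
top hook_tip guard [-165.  129.] 27 tool [125.0, -151.0, 36.0] 0.6
top hook_tip guard [-102.  -22.] 80 tool [188.0, -0.0, -17.0] 0.51
top slot_mid guard [-72. -26.] 87 tool [218.0, 4.0, -24.0] 0.7
top lever_grip guard [ 30. -25.] 95 tool [320.0, 3.0, -32.0] 0.58
top lever_grip guard [-299. -125.] 1 tool [-9.0, 103.0, 62.0] 0.49
```

View pics/a_top.png

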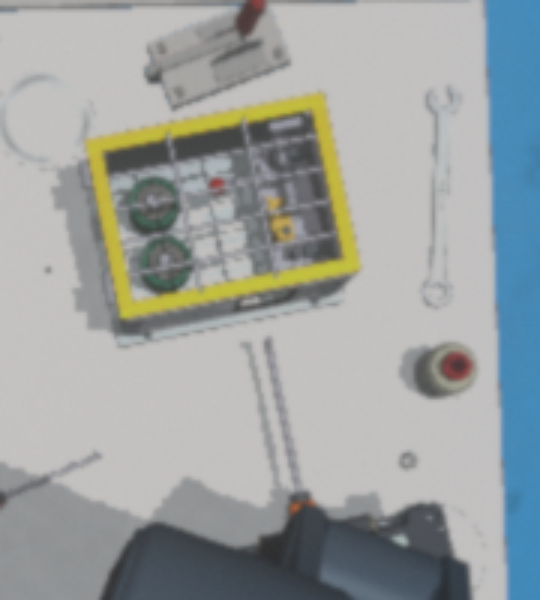

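The crop shows the tip at (268,340), just in front of the slot and pointing along the guard axis. The red ball at (217,186) is left of the rod's line, as it should be. Going in below the lever.

>>> {"name": "move_arm", "arguments": {"series": "8 1 0 0 0 0;18 2 0 0 0 0;29 2 0 0 0 0;40 2 0 0 0 0;50 2 0 0 0 0;60 2 0 0 0 0;70 2 0 0 0 0;80 2 0 0 0 0"}}

```text
time: 11.18
position: [0.4835, -0.0301, 0.0625]
tool_rot: [0.996, 0.088, -0.0, -0.0]
ft_force: [-0.4, -1.2, -1.8]
grip_width: 0.0213
grip_force: 55.0
```

>>> {"name": "move_arm", "arguments": {"series": "10 0 0 0 0 0;20 0 0 0 0 0;30 0 0 0 0 0;40 0 0 0 0 0;50 0 0 0 0 0;60 0 0 0 0 0;66 0 0 0 0 0;66 0 0 0 0 0"}}

```text
time: 11.85
position: [0.5495, -0.0188, 0.0626]
tool_rot: [0.996, 0.088, 0.001, 0.0]
ft_force: [-0.2, -0.7, -1.1]
grip_width: 0.0216
grip_force: 55.0
```

```bash
python3 chk.py b
```

```text
pos [ 0.5495 -0.0188  0.0626] g [-142.7  -23.4] f [-0.2 -0.7 -1.1] m [ 0.02 -0.03 -0.  ] yaw 10.1
side hook_tip guard [-165.  133.] 23 tool [-22.0, -157.0, 39.0] 0.92
side hook_tip guard [-67. -25.] 90 tool [75.0, 2.0, -27.0] 0.7
side slot_mid guard [-70. -26.] 87 tool [72.0, 3.0, -24.0] 0.66
side slot_mid guard [-16. 279.] 1 tool [128.0, -302.0, 62.0] 0.5
side lever_grip guard [ 25. -26.] 94 tool [168.0, 3.0, -31.0] 0.4
top hook_tip guard [ 41. -25.] 80 tool [184.0, 2.0, -17.0] 0.6
top hook_tip guard [-167.  130.] 27 tool [-24.0, -154.0, 35.0] 0.47
top slot_mid guard [-74. -26.] 90 tool [69.0, 2.0, -27.0] 0.94
top lever_grip guard [ 28. -28.] 98 tool [171.0, 5.0, -35.0] 0.64
```

View pics/b_top.png

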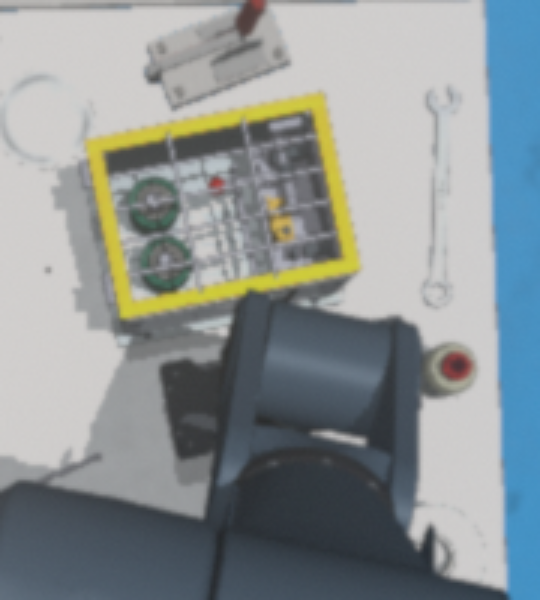

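The tip is inside at guard x ≈ 41, behind the lever, and the red ball is still at crop (217,184). Lifting slowly now.

>>> {"name": "move_arm", "arguments": {"series": "0 1 -4 0 0 0;0 1 -8 0 0 0;0 1 -12 0 0 0;0 1 -16 0 0 0;0 1 -20 0 0 0;0 1 -23 0 0 0;0 1 -26 0 0 0;0 1 -26 0 0 0"}}

```text
time: 12.92
position: [0.548, -0.0198, 0.0893]
tool_rot: [0.996, 0.088, 0.001, 0.0]
ft_force: [0.5, 0.4, 0.2]
grip_width: 0.0218
grip_force: 55.0
```

>>> {"name": "move_arm", "arguments": {"series": "0 0 -2 0 0 0;0 0 -4 0 0 0;0 0 -6 0 0 0;0 0 -8 0 0 0;0 0 -10 0 0 0;0 0 -12 0 0 0;0 0 -12 0 0 0;0 0 -12 0 0 0"}}

```text
time: 13.58
position: [0.5473, -0.0197, 0.1005]
tool_rot: [0.996, 0.088, -0.0, -0.0]
ft_force: [1.0, 0.4, -3.9]
grip_width: 0.0217
grip_force: 55.0
```

```bash
python3 chk.py c
```

```text
pos [ 0.5473 -0.0197  0.1005] g [-145.   -23.9] f [ 1.   0.4 -3.9] m [-0.02  0.36  0.05] yaw 10.08
side hook_tip guard [ 39. -21.] 114 tool [184.0, -3.0, -14.0] 0.91
side hook_tip guard [-163.  132.] 21 tool [-17.0, -156.0, 79.0] 0.71
side slot_mid guard [-70. -25.] 89 tool [75.0, 2.0, 11.0] 0.96
side lever_grip guard [ 21. -24.] 100 tool [166.0, 0.0, 0.0] 0.39
top hook_tip guard [-167.  132.] 28 tool [-21.0, -156.0, 72.0] 0.62
top hook_tip guard [ 43. -25.] 119 tool [188.0, 2.0, -18.0] 0.57
top slot_mid guard [-72. -26.] 88 tool [73.0, 2.0, 13.0] 0.87
top lever_grip guard [ 28. -27.] 103 tool [173.0, 3.0, -3.0] 0.43
```

>>> {"name": "move_arm", "arguments": {"series": "0 0 -2 0 0 0;0 0 -4 0 0 0;0 0 -6 0 0 0;0 0 -8 0 0 0;0 0 -10 0 0 0;0 0 -11 0 0 0;0 0 -11 0 0 0;0 0 -11 0 0 0"}}

```text
time: 14.65
position: [0.5477, -0.0197, 0.1116]
tool_rot: [0.996, 0.088, 0.0, -0.0]
ft_force: [0.3, 0.8, -3.7]
grip_width: 0.0216
grip_force: 55.0
```

```bash
python3 chk.py d
```

```text
pos [ 0.5477 -0.0197  0.1116] g [-144.7  -23.9] f [ 0.3  0.8 -3.7] m [0.01 0.35 0.07] yaw 10.09
side hook_tip guard [ 40. -24.] 128 tool [185.0, 0.0, -16.0] 0.78
side hook_tip guard [-162.  131.] 26 tool [-17.0, -155.0, 85.0] 0.68
side slot_mid guard [-67. -21.] 92 tool [78.0, -2.0, 20.0] 0.78
side lever_grip guard [-143.  -22.] 105 tool [2.0, -1.0, 6.0] 0.49
side lever_grip guard [ 21. -29.] 108 tool [165.0, 5.0, 4.0] 0.47
side lever_grip guard [ 40. -24.] 126 tool [185.0, 0.0, -15.0] 0.29
top hook_tip guard [-166.  131.] 27 tool [-21.0, -155.0, 84.0] 0.52
top hook_tip guard [ 41. -24.] 130 tool [185.0, 0.0, -18.0] 0.45
top slot_mid guard [-71. -28.] 87 tool [74.0, 4.0, 24.0] 0.64
top lever_grip guard [ 24. -30.] 111 tool [169.0, 7.0, 1.0] 0.45
```

View pics/d_side.png

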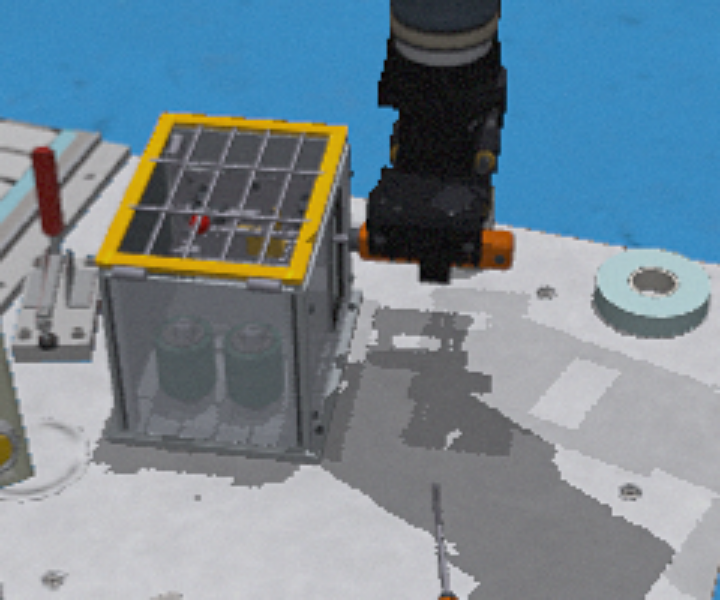

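The side crop shows the handle in the gripper, level, with the rod through the slot. The red ball is at (200,223). I'll triangulate the ball to get the lever's angle and travel.

```bash
cat > ball.py <<'E'
from h import *
import cv2
P=[];X=[]
for n in('side','top'):
    c=robot.camera(n); im=c['img'].astype(int)
    m=(im[...,0]>110)&(im[...,1]<70)&(im[...,2]<70)
    e=(c['world_to_cam']@np.r_[g2w(10,-8),.115,1])[:3]; e=(c['mtx']@e)[:2]/e[2]
    p=np.argwhere(m)[:,::-1]; p=p[np.linalg.norm(p-e,axis=1)<25]
    print(n,len(p),p.mean(0)); X.append(cv2.undistortPoints(p.mean(0).reshape(1,1,2),c['mtx'],np.array(c['distortion']))[0,0]);P.append(c['world_to_cam'][:3])
w=cv2.triangulatePoints(P[0],P[1],X[0],X[1])[:,0]; w=w[:3]/w[3]
g=w2g(w); print('ball guard',g.round(1),(w[2]*1000).round(1),'angle',np.arctan2(w[2]*1000-95,g[1]+60).round(3), np.arcsin((w[2]*1000-95)/56).round(3))
o=robot.get_obs();print('tcp g',w2g(o['position']).round(1),o['position'][2].round(4),o['ft_force'].round(1), 'guard-axis force',round(o['ft_force'][0]*.985+o['ft_force'][1]*.174,1))
E
python3 ball.py
```

```text
side 11 [266.63636364 193.18181818]
top 10 [355.2 179. ]
ball guard [25.5 -9.2] 123.2 angle 0.507 0.528
tcp g [-144.7  -24. ] 0.1115 [ 0.6  1.  -3.3] guard-axis force 0.7
```

>>> {"name": "move_arm", "arguments": {"series": "0 0 -2 0 0 0;-3 0 -2 0 0 0;-6 0 -2 0 0 0;-9 0 -2 0 0 0;-12 0 -2 0 0 0;-15 0 -2 0 0 0;-18 0 -2 0 0 0;-20 0 -2 0 0 0"}}

```text
time: 15.82
position: [0.5303, -0.0236, 0.1143]
tool_rot: [0.996, 0.088, 0.003, 0.001]
ft_force: [5.6, 3.1, -3.2]
grip_width: 0.0211
grip_force: 55.0
```

```bash
python3 ball.py
```

```text
side 6 [268.83333333 191.5       ]
top 0 [nan nan]
ball guard [nan nan] nan angle nan nan
tcp g [-162.9  -24.6] 0.1142 [ 4.5  2.4 -2.2] guard-axis force 4.9ball.py:9: RuntimeWarning: Mean of empty slice.
  print(n,len(p),p.mean(0)); X.append(cv2.undistortPoints(p.mean(0).reshape(1,1,2),c['mtx'],np.array(c['distortion']))[0,0]);P.append(c['world_to_cam'][:3])
  ret = um.true_divide(
```

>>> {"name": "move_arm", "arguments": {"series": "-3 0 0 0 0 0;-6 0 0 0 0 0;-9 0 0 0 0 0;-12 0 0 0 0 0;-15 0 0 0 0 0;-16 0 0 0 0 0;-16 0 0 0 0 0"}}

```text
time: 16.5
position: [0.5142, -0.0264, 0.1142]
tool_rot: [0.996, 0.088, 0.003, 0.001]
ft_force: [4.5, 2.4, -3.4]
grip_width: 0.0213
grip_force: 55.0
```

```bash
python3 ball.py 2>/dev/null; python3 chk.py e | grep -v slot
```

```text
side 9 [277.44444444 191.66666667]
top 12 [358.25 188.25]
ball guard [  2.  -11.4] 128.0 angle 0.597 0.631
tcp g [-178.8  -24.7] 0.1142 [ 5.4  2.7 -3.3] guard-axis force 5.8
pos [ 0.5142 -0.0264  0.1142] g [-178.8  -24.7] f [ 5.4  2.7 -3.3] m [ 0.27 -0.34  0.17] yaw 10.06
side hook_tip guard [-163.  131.] 23 tool [16.0, -156.0, 91.0] 0.95
side hook_tip guard [  6. -23.] 131 tool [185.0, -1.0, -16.0] 0.86
side lever_grip guard [  3. -29.] 112 tool [182.0, 4.0, 4.0] 0.53
side lever_grip guard [-1. -1.] 3 tool [177.0, -24.0, 112.0] 0.28
top hook_tip guard [  8. -27.] 132 tool [187.0, 3.0, -17.0] 0.7
top hook_tip guard [-165.  130.] 26 tool [14.0, -155.0, 88.0] 0.52
top lever_grip guard [ -0. -33.] 115 tool [179.0, 9.0, -0.0] 0.57
```

View pics/e_side.png

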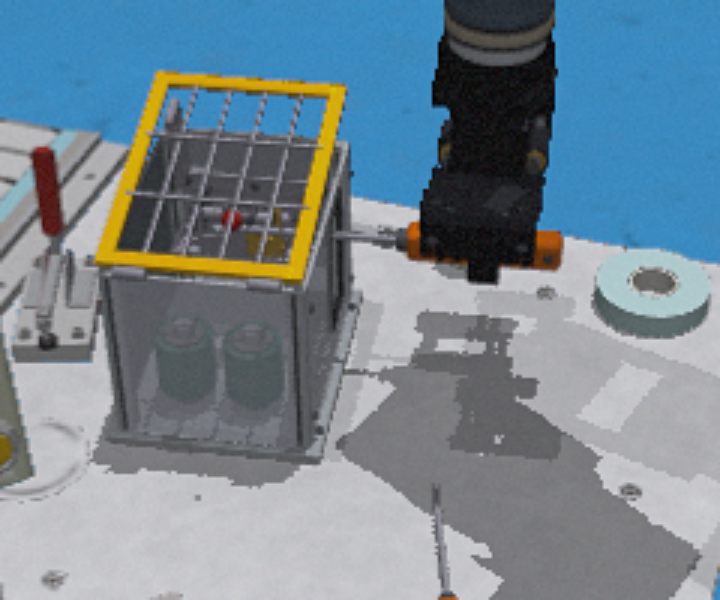

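The lid is up, the ball is at crop (232,218), the bolt is drawn about 25 mm and the pull is about 5.5 N. Next come small steps to feel for the stop.

>>> {"name": "move_arm", "arguments": {"series": "-1.5 0 0 0 0 0;-3 0 0 0 0 0;-4.5 0 0 0 0 0;-6 0 0 0 0 0;-6 0 0 0 0 0"}}

```text
time: 17.42
position: [0.5085, -0.0275, 0.1142]
tool_rot: [0.996, 0.088, 0.003, 0.001]
ft_force: [4.6, 2.2, -2.4]
grip_width: 0.0216
grip_force: 55.0
```

>>> {"name": "move_arm", "arguments": {"series": "-1 0 0 0 0 0;-2 0 0 0 0 0;-3 0 0 0 0 0;-3 0 0 0 0 0"}}

```text
time: 17.75
position: [0.5059, -0.0281, 0.1143]
tool_rot: [0.996, 0.088, 0.003, 0.001]
ft_force: [5.4, 3.3, -3.6]
grip_width: 0.0216
grip_force: 55.0
```

>>> {"name": "move_arm", "arguments": {"series": "-1 0 0 0 0 0;-2 0 0 0 0 0;-2 0 0 0 0 0"}}

```text
time: 18.0
position: [0.504, -0.0284, 0.1143]
tool_rot: [0.996, 0.088, 0.003, 0.001]
ft_force: [5.2, 2.4, -3.2]
grip_width: 0.0215
grip_force: 55.0
```

>>> {"name": "move_arm", "arguments": {"series": "-1 0 0 0 0 0;-2 0 0 0 0 0;-2 0 0 0 0 0"}}

```text
time: 18.25
position: [0.5022, -0.0288, 0.1143]
tool_rot: [0.996, 0.088, 0.003, 0.001]
ft_force: [6.4, 2.9, -3.4]
grip_width: 0.021
grip_force: 55.0
```

>>> {"name": "move_arm", "arguments": {"series": "-0.5 0 0 0 0 0;-1 0 0 0 0 0;-1 0 0 0 0 0"}}

```text
time: 18.5
position: [0.5014, -0.029, 0.1143]
tool_rot: [0.996, 0.088, 0.004, 0.001]
ft_force: [5.8, 2.3, -2.5]
grip_width: 0.0215
grip_force: 55.0
```

>>> {"name": "move_arm", "arguments": {"series": "-0.7 0 0 0 0 0;-1.5 0 0 0 0 0;-1.5 0 0 0 0 0"}}

```text
time: 18.75
position: [0.4999, -0.0293, 0.1143]
tool_rot: [0.996, 0.088, 0.004, 0.001]
ft_force: [5.8, 2.9, -3.2]
grip_width: 0.0215
grip_force: 55.0
```

>>> {"name": "move_arm", "arguments": {"series": "-0.7 0 0 0 0 0;-1.5 0 0 0 0 0;-1.5 0 0 0 0 0"}}

```text
time: 19.0
position: [0.4985, -0.0296, 0.1144]
tool_rot: [0.996, 0.088, 0.004, 0.001]
ft_force: [5.5, 2.6, -3.4]
grip_width: 0.0215
grip_force: 55.0
```

>>> {"name": "move_arm", "arguments": {"series": "-0.7 0 0 0 0 0;-1.5 0 0 0 0 0;-1.5 0 0 0 0 0"}}

```text
time: 19.25
position: [0.4971, -0.0299, 0.1144]
tool_rot: [0.996, 0.088, 0.004, 0.001]
ft_force: [6.5, 2.8, -2.4]
grip_width: 0.0213
grip_force: 55.0
```

>>> {"name": "move_arm", "arguments": {"series": "-0.7 0 0 0 0 0;-1.5 0 0 0 0 0;-1.5 0 0 0 0 0"}}

```text
time: 19.5
position: [0.4957, -0.0301, 0.1144]
tool_rot: [0.996, 0.088, 0.004, 0.001]
ft_force: [6.3, 3.5, -3.2]
grip_width: 0.0218
grip_force: 55.0
```

```bash
python3 ball.py 2>/dev/null
```

```text
side 18 [285.11111111 192.22222222]
top 15 [359.73333333 196.33333333]
ball guard [-16.1 -10.6] 128.8 angle 0.6 0.648
tcp g [-197.7  -25.2] 0.1144 [ 5.9  4.5 -2.5] guard-axis force 6.6
```

>>> {"name": "move_arm", "arguments": {"series": "-0.7 0 0 0 0 0;-1.5 0 0 0 0 0;-1.5 0 0 0 0 0"}}

```text
time: 19.85
position: [0.4945, -0.0305, 0.1145]
tool_rot: [0.996, 0.088, 0.004, 0.001]
ft_force: [6.2, 2.7, -4.0]
grip_width: 0.0215
grip_force: 55.1
```

>>> {"name": "move_arm", "arguments": {"series": "-0.7 0 0 0 0 0;-1.5 0 0 0 0 0;-1.5 0 0 0 0 0"}}

```text
time: 20.1
position: [0.4943, -0.0309, 0.1147]
tool_rot: [0.996, 0.088, 0.006, 0.002]
ft_force: [9.3, 3.3, -4.6]
grip_width: 0.0212
grip_force: 55.1
```

The force rose and the tool stopped moving, so this is the stop, at about 44 mm. Lowering the lever while holding the light pull.

>>> {"name": "move_arm", "arguments": {"series": "0 0 2 0 0 0;0 0 4 0 0 0;0 0 6 0 0 0;0 0 8 0 0 0;0 0 10 0 0 0;0 0 10 0 0 0"}}

```text
time: 20.6
position: [0.4944, -0.0306, 0.1047]
tool_rot: [0.996, 0.089, 0.006, 0.002]
ft_force: [7.8, 4.6, -1.5]
grip_width: 0.0214
grip_force: 55.2
```

```bash
python3 ball.py 2>/dev/null
```

```text
side 14 [285.21428571 196.5       ]
top 15 [357.86666667 197.53333333]
ball guard [-16.8  -6.5] 120.6 angle 0.447 0.476
tcp g [-199.1  -25.4] 0.1048 [ 7.3  3.8 -1.5] guard-axis force 7.9
```

>>> {"name": "move_arm", "arguments": {"series": "0 0 2 0 0 0;0 0 4 0 0 0;0 0 6 0 0 0;0 0 8 0 0 0;0 0 10 0 0 0;0 0 10 0 0 0"}}

```text
time: 21.2
position: [0.4944, -0.0309, 0.0945]
tool_rot: [0.996, 0.088, 0.005, 0.002]
ft_force: [9.5, 2.9, -1.8]
grip_width: 0.0211
grip_force: 55.1
```

```bash
python3 ball.py 2>/dev/null; python3 chk.py f | grep -v slot
```

```text
side 9 [285.11111111 203.77777778]
top 14 [355.78571429 199.35714286]
ball guard [-17.3  -2.1] 104.7 angle 0.165 0.173
tcp g [-199.1  -25.7] 0.0946 [ 8.5  2.8 -3.4] guard-axis force 8.8
pos [ 0.4944 -0.0309  0.0946] g [-199.1  -25.7] f [ 8.5  2.8 -3.4] m [ 0.5  -0.97  0.37] yaw 10.08
side hook_tip guard [-162.  132.] 27 tool [37.0, -158.0, 68.0] 0.69
side hook_tip guard [-15. -24.] 114 tool [184.0, -1.0, -17.0] 0.59
side lever_grip guard [-18. -25.] 96 tool [182.0, -1.0, 0.0] 0.59
top hook_tip guard [-161.  131.] 27 tool [38.0, -157.0, 67.0] 0.83
top lever_grip guard [-15. -27.] 96 tool [184.0, 1.0, 0.0] 0.45
```

>>> {"name": "move_arm", "arguments": {"series": "0 0 2 0 0 0;0 0 4 0 0 0;0 0 6 0 0 0;0 0 8 0 0 0;0 0 8 0 0 0"}}

```text
time: 22.12
position: [0.4949, -0.0312, 0.0869]
tool_rot: [0.996, 0.088, 0.006, 0.002]
ft_force: [6.4, 3.2, 0.8]
grip_width: 0.0213
grip_force: 55.1
```

```bash
python3 ball.py 2>/dev/null
```

```text
side 8 [286.125 206.   ]
top 12 [355.5 199.5]
ball guard [-18.   -2.1] 99.0 angle 0.069 0.072
tcp g [-198.7  -26.1] 0.087 [7.2 2.3 0.7] guard-axis force 7.5
```

>>> {"name": "move_arm", "arguments": {"series": "1 0 0 0 0 0;2 0 0 0 0 0;3 0 0 0 0 0;5 0 0 0 0 0;7 0 1 0 0 0;8 0 2 0 0 0;9 0 2 0 0 0;9 0 2 0 0 0"}}

```text
time: 22.88
position: [0.4983, -0.0287, 0.0834]
tool_rot: [0.996, 0.088, -0.0, -0.0]
ft_force: [2.4, -0.1, -0.7]
grip_width: 0.0215
grip_force: 55.0
```

```bash
python3 ball.py 2>/dev/null;python3 chk.py g | grep -v slot
```

```text
side 11 [284.         205.27272727]
top 13 [355.46153846 198.15384615]
ball guard [-14.2  -2.4] 100.2 angle 0.09 0.093
tcp g [-194.8  -24.2] 0.0834 [ 2.8  0.1 -0. ] guard-axis force 2.8
pos [ 0.4983 -0.0286  0.0834] g [-194.8  -24.2] f [ 2.8  0.1 -0. ] m [ 0.06 -0.35 -0.05] yaw 10.05
side hook_tip guard [-162.  132.] 24 tool [33.0, -156.0, 59.0] 0.74
side hook_tip guard [ -9. -24.] 102 tool [186.0, 1.0, -19.0] 0.61
side lever_grip guard [-17. -28.] 93 tool [177.0, 4.0, -9.0] 0.58
side lever_grip guard [1. 0.] 1 tool [196.0, -24.0, 83.0] 0.44
top hook_tip guard [-164.  131.] 26 tool [31.0, -155.0, 58.0] 0.63
top hook_tip guard [ -6. -27.] 103 tool [189.0, 4.0, -20.0] 0.5
top lever_grip guard [-11. -24.] 97 tool [184.0, 1.0, -13.0] 0.47
top lever_grip guard [-175.  380.] -6 tool [20.0, -405.0, 90.0] 0.4
```

>>> {"name": "move_arm", "arguments": {"series": "1 0 0 0 0 0;2 0 0 0 0 0;3 0 0 0 0 0;4 0 0 0 0 0;5 0 0 0 0 0;5 0 0 0 0 0"}}

```text
time: 23.88
position: [0.5033, -0.0276, 0.0834]
tool_rot: [0.996, 0.088, -0.0, -0.0]
ft_force: [0.3, -1.6, -1.1]
grip_width: 0.0214
grip_force: 55.0
```

```bash
python3 ball.py 2>/dev/null
```

```text
side 10 [283.7 205.2]
top 14 [355.42857143 198.        ]
ball guard [-13.7  -2.4] 100.4 angle 0.093 0.096
tcp g [-189.9  -24. ] 0.0834 [ 0.9 -0.3 -1.4] guard-axis force 0.9
```

The lever is parked: the ball stayed put and the force is gone. Lowering the hook below the lever and drawing it out.

>>> {"name": "move_arm", "arguments": {"series": "0 0 4 0 0 0;0 0 9 0 0 0;0 0 14 0 0 0;0 0 19 0 0 0;0 0 22 0 0 0;0 0 22 0 0 0"}}

```text
time: 24.48
position: [0.5027, -0.0275, 0.0605]
tool_rot: [0.996, 0.088, -0.001, -0.0]
ft_force: [0.3, -0.4, -1.5]
grip_width: 0.0212
grip_force: 55.0
```

>>> {"name": "move_arm", "arguments": {"series": "-4 0 0 0 0 0;-9 0 0 0 0 0;-14 0 0 0 0 0;-19 0 0 0 0 0;-24 0 0 0 0 0;-30 0 0 0 0 0"}}

```text
time: 24.98
position: [0.4734, -0.0331, 0.0617]
tool_rot: [0.996, 0.088, 0.0, 0.0]
ft_force: [-0.7, -0.4, -2.2]
grip_width: 0.0215
grip_force: 55.0
```

```bash
python3 ball.py 2>/dev/null; python3 chk.py h | grep hook_tip
```

```text
side 9 [283.33333333 205.        ]
top 11 [355.36363636 197.90909091]
ball guard [-13.3  -2.2] 101.0 angle 0.103 0.107
tcp g [-221.4  -23.7] 0.0615 [-0.3 -0.4 -1.5] guard-axis force -0.4
side hook_tip guard [-165.  131.] 24 tool [57.0, -155.0, 38.0] 0.87
top hook_tip guard [-167.  133.] 26 tool [54.0, -156.0, 35.0] 0.83
top hook_tip guard [-31. -27.] 79 tool [190.0, 4.0, -18.0] 0.4
```

>>> {"name": "move_arm", "arguments": {"series": "-9 0 0 0 0 0;-18 0 0 0 0 0;-28 0 0 0 0 0;-38 0 0 0 0 0;-48 0 0 0 0 0;-58 0 0 0 0 0;-66 0 0 0 0 0;-70 0 0 0 0 0"}}

```text
time: 26.15
position: [0.4029, -0.0452, 0.0615]
tool_rot: [0.996, 0.088, -0.001, -0.0]
ft_force: [0.5, 0.8, -1.7]
grip_width: 0.0215
grip_force: 55.0
```

>>> {"name": "move_arm", "arguments": {"series": "0 0 -10 0 0 0;0 0 -30 0 0 0;0 0 -60 0 0 0;0 0 -90 0 0 0;0 0 -120 0 0 0;0 0 -140 0 0 0;0 0 -140 0 0 0"}}

```text
time: 26.73
position: [0.4072, -0.0462, 0.205]
tool_rot: [0.996, 0.088, 0.004, 0.002]
ft_force: [-0.1, 0.0, -1.0]
grip_width: 0.0211
grip_force: 55.0
```

```bash
python3 ball.py 2>/dev/null; python3 chk.py i | grep hook_tip; python3 -c "
from h import *
print(to(0.327,0.376,0.2,-3.9),to(0.327,0.376,0.097,-3.9))"
```

```text
side 9 [283.33333333 205.        ]
top 14 [355.5 198. ]
ball guard [-13.3  -2.4] 100.8 angle 0.1 0.103
tcp g [-289.7  -24.4] 0.2019 [-0.7  0.7 -1.9] guard-axis force -0.5
side hook_tip guard [-103.  -23.] 219 tool [187.0, -1.0, -17.0] 0.79
side hook_tip guard [-166.  129.] 23 tool [124.0, -153.0, 179.0] 0.69
side hook_tip guard [-16. -25.] 95 tool [273.0, 1.0, 108.0] 0.17
top hook_tip guard [-165.  131.] 29 tool [124.0, -155.0, 173.0] 0.57
top hook_tip guard [-71. -29.] 87 tool [218.0, 5.0, 116.0] 0.54
top hook_tip guard [-101.  -25.] 218 tool [189.0, 1.0, -15.0] 0.51
[-2.3, -428.2, 1.2, -0.1, 0.1, 14.0] [-2.1, -428.1, 104.2, -0.1, 0.1, 14.0]
```

View pics/i_side.png

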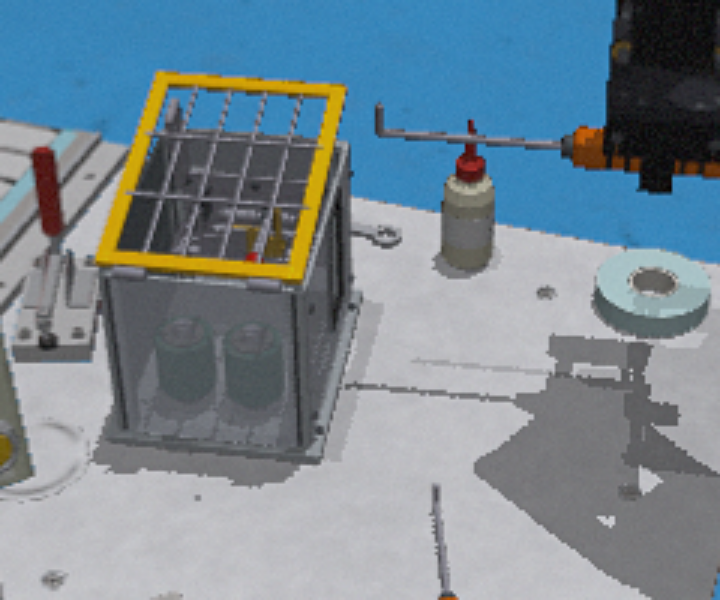

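The hook is clear and level (tip at crop px 380,108). The lid is up and the ball holds at (250,257). Going back to the cradle.

>>> {"name": "move_arm", "arguments": {"series": "0 -25 0 0 0 0;0 -60 0 0 0 2;0 -100 0 0 0 5;0 -140 0 0 0 8;0 -180 0 0 0 11;0 -220 0 0 0 14;0 -260 0 0 0 14;0 -300 0 0 0 14"}}

```text
time: 27.9
position: [0.3512, 0.2519, 0.2012]
tool_rot: [0.999, -0.034, -0.0, 0.0]
ft_force: [1.5, -0.0, -1.6]
grip_width: 0.0216
grip_force: 55.0
```

```bash
python3 -c "
from h import *
print(to(0.33,0.3762,0.2,-3.9),to(0.33,0.3762,0.09,-3.9))"
```

```text
[-29.6, -122.5, 1.2, 0.0, 0.0, 0.0] [-29.5, -122.6, 111.2, 0.0, 0.0, 0.0]
```

>>> {"name": "move_arm", "arguments": {"series": "-10 -35 0 0 0 0;-20 -70 0 0 0 0;-29 -100 10 0 0 0;-29 -118 35 0 0 0;-29 -123 65 0 0 0;-29 -123 92 0 0 0;-29 -123 106 0 0 0;-29 -123 110 0 0 0"}}

```text
time: 28.57
position: [0.3297, 0.3738, 0.0884]
tool_rot: [0.999, -0.034, -0.003, 0.002]
ft_force: [-0.2, -0.7, -1.4]
grip_width: 0.0216
grip_force: 55.0
```

```bash
python3 -c "
from h import *
print(to(0.443,0.3683,0.09,-3.9),to(0.443,0.3683,0.0446,-3.9))"; python3 chk.py | grep hook_tip
```

```text
[113.4, -2.1, -2.1, 0.2, 0.3, 0.1] [113.6, -2.3, 43.3, 0.2, 0.3, 0.1]
side hook_tip guard [-113.  356.] 105 tool [183.0, 1.0, -18.0] 0.94
side hook_tip guard [-164.  132.] 24 tool [188.0, 231.0, 65.0] 0.56
top hook_tip guard [-106.  357.] 111 tool [190.0, -1.0, -23.0] 0.81
top hook_tip guard [-167.  133.] 25 tool [185.0, 231.0, 64.0] 0.72
```

>>> {"name": "move_arm", "arguments": {"series": "20 -1 0 0 0 0;45 -1 0 0 0 0;70 -1 0 0 0 0;90 -1 0 0 0 0;105 -1 0 0 0 0;113 -1 0 0 0 0;113 -1 0 0 0 0;113 -1 0 0 0 0"}}

```text
time: 29.63
position: [0.4438, 0.3678, 0.0917]
tool_rot: [0.999, -0.034, -0.0, 0.0]
ft_force: [-1.0, -0.9, -0.9]
grip_width: 0.0218
grip_force: 55.0
```

```bash
python3 -c "
from h import *
print(to(0.443,0.3683,0.0446,-3.9))"
```

```text
[-0.8, -0.4, 47.1, 0.0, 0.0, -0.0]
```

>>> {"name": "move_arm", "arguments": {"series": "-0.5 -0.5 8 0 0 0;-0.5 -0.5 16 0 0 0;-0.5 -0.5 24 0 0 0;-0.5 -0.5 32 0 0 0;-0.5 -0.5 38 0 0 0;-0.5 -0.5 42 0 0 0;-0.5 -0.5 44 0 0 0;-0.5 -0.5 44 0 0 0"}}

```text
time: 30.3
position: [0.4435, 0.3685, 0.0468]
tool_rot: [0.999, -0.034, -0.0, 0.0]
ft_force: [0.8, -0.3, -1.4]
grip_width: 0.0215
grip_force: 55.0
```

>>> {"name": "move_arm", "arguments": {"series": "0 0 0.5 0 0 0;0 0 1 0 0 0;0 0 1 0 0 0"}}

```text
time: 30.55
position: [0.4441, 0.3688, 0.0468]
tool_rot: [0.999, -0.034, 0.0, -0.0]
ft_force: [1.2, -0.5, -1.8]
grip_width: 0.0214
grip_force: 55.0
```

```bash
python3 -c "
from h import *
print(to(0.443,0.3683,0.0446,-3.9),robot.get_obs()['ft_force'],robot.get_obs()['moment'])"
```

```text
[-1.1, 0.5, 2.2, -0.0, -0.0, 0.0] [ 1.20457107 -0.50715016 -1.81684881] [-0.00229365  0.08067299 -0.03158663]
```

>>> {"name": "move_arm", "arguments": {"series": "0 0 0.7 0 0 0;0 0 1.4 0 0 0;0 0 1.4 0 0 0;0 0 1.4 0 0 0"}}

```text
time: 30.88
position: [0.4439, 0.3687, 0.0452]
tool_rot: [0.999, -0.034, 0.0, -0.0]
ft_force: [0.3, 0.1, -1.2]
grip_width: 0.0213
grip_force: 55.0
```

>>> {"name": "move_arm", "arguments": {"series": "0 0 0.4 0 0 0;0 0 0.8 0 0 0;0 0 0.8 0 0 0;0 0 0.8 0 0 0"}}

```text
time: 31.22
position: [0.4439, 0.3687, 0.0446]
tool_rot: [0.999, -0.034, 0.0, -0.0]
ft_force: [-0.1, -0.4, 1.3]
grip_width: 0.0211
grip_force: 55.0
```

Seated (the vertical force changed sign). Releasing.

>>> {"name": "move_arm", "arguments": {"series": "0 0 0 0 0 0;0 0 0 0 0 0", "jaw": 0, "newtons": 5}}

```text
time: 31.38
position: [0.4439, 0.3687, 0.0446]
tool_rot: [0.999, -0.034, 0.0, -0.0]
ft_force: [-0.1, -0.8, 3.0]
grip_width: 0.0218
grip_force: 5.0
```

>>> {"name": "move_arm", "arguments": {"series": "0 0 0 0 0 0;0 0 0 0 0 0;0 0 0 0 0 0;0 0 0 0 0 0;0 0 0 0 0 0;0 0 0 0 0 0", "jaw": 0.6}}

```text
time: 31.88
position: [0.4438, 0.3687, 0.0442]
tool_rot: [0.999, -0.034, -0.0, 0.0]
ft_force: [-0.3, -0.3, 1.0]
grip_width: 0.0499
grip_force: 0.0
```

>>> {"name": "move_arm", "arguments": {"series": "0 0 -5 0 0 0;0 0 -15 0 0 0;0 0 -30 0 0 0;0 0 -50 0 0 0;0 0 -75 0 0 0;0 0 -100 0 0 0;0 0 -130 0 0 0;0 0 -155 0 0 0"}}

```text
time: 32.55
position: [0.444, 0.3688, 0.2022]
tool_rot: [0.999, -0.034, 0.001, -0.001]
ft_force: [0.6, 0.8, 0.6]
grip_width: 0.0521
grip_force: 0.0
```

>>> {"name": "move_arm", "arguments": {"series": "-20 20 0 0 0 0;-50 50 0 0 0 0;-80 80 0 0 0 0;-100 110 0 0 0 0;-100 140 0 0 0 0;-100 170 0 0 0 0;-100 180 0 0 0 0;-100 180 0 0 0 0"}}

```text
time: 33.22
position: [0.3312, 0.1941, 0.2002]
tool_rot: [0.999, -0.035, 0.0, 0.0]
ft_force: [-0.4, -0.8, -0.2]
grip_width: 0.0523
grip_force: 0.0
```

```bash
python3 ball.py 2>/dev/null
python3 - <<'E'
from h import *
import cv2
for n in ("side","top"):
    c=robot.camera(n)
    if n=="side": cv2.imwrite("pics/z.png",c["img"][:,:,::-1])
    for t in ("hook","hook_tip","cradle_seat","gauge_block"):
        print(n,t,[(np.round(d["xyz"],3).tolist(),round(d["p"],2)) for d in robot.tip_of(c,t)[:2]])
E
```

```text
side 10 [283.7 205.2]
top 15 [355.46666667 197.86666667]
ball guard [-13.5  -2.5] 100.2 angle 0.091 0.093
tcp g [-319.1  225.8] 0.2001 [-0.3 -0.2  0.3] guard-axis force -0.3
side hook [([0.45, 0.251, 0.006], 0.93), ([0.445, 0.368, 0.04], 0.86)]
side hook_tip [([0.501, 0.132, 0.022], 0.63), ([0.631, 0.356, 0.063], 0.58)]
side cradle_seat [([0.445, 0.366, 0.039], 0.68)]
side gauge_block [([0.626, 0.295, 0.003], 0.79), ([0.444, 0.368, 0.04], 0.25)]
top hook [([0.442, 0.367, 0.041], 0.57), ([0.45, 0.248, 0.01], 0.52)]
top hook_tip [([0.633, 0.354, 0.063], 0.92), ([0.5, 0.13, 0.026], 0.53)]
top cradle_seat [([0.446, 0.369, 0.044], 0.75)]
top gauge_block [([0.623, 0.293, -0.001], 0.65)]
```

View pics/z.png

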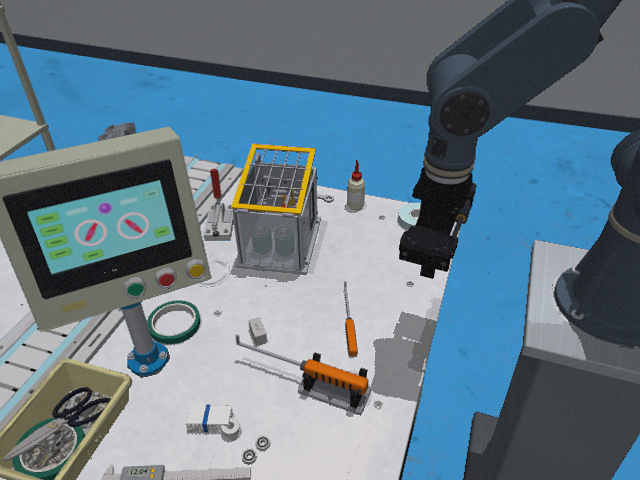

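The hook lies in its cradle as before (handle px 337,375, tip 238,340), the lid is up (275,175), the lever is parked and nothing else has moved. Handing in.

```bash
python3 -c "
from rig import robot
print(robot.hand_in())"
```

```text
the job is handed in; nothing more can be done
None
```

The job is handed in: the bolt is drawn about 44 mm to its stop, the lever is in the park notch, the lid is up and the hook is back in its cradle, after about 33 s on the robot's clock; the hand-in gave no verdict.

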